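# Slide the herb tin past the spring stop onto the scale

## Robot

A 7-joint arm with a two-finger parallel gripper is mounted at the origin on the work surface. World frame = base frame: x ahead of the robot, y to its left, z up, the work surface at z = 0. Lengths are in m, angles in rad, forces in N, time in s.
With the tool pointing down it reaches from about 0.425 to 0.875 m from the base axis. Payload 4.7 kg.
Tool frame: the origin (TCP) lies between the finger pads; the fingertips stand 14 mm ahead of it and the grasp point (between the pads) lies 5 mm behind it; z points along the fingers, y is the line along which they close (so a half turn about z gives the same grasp; the last joint's range is limited). The gripper opens to 87 mm and grips with 3 to 60 N. Pads are 19 mm wide; open, the fingers measure 117 mm over their backs; the gripper's body (75 mm by 190 mm) begins 51 mm behind the grasp point.
Start: joints at [-1.259, 0.321, -0.07, 1.45, 0.023, 1.371, -0.057], TCP at [0.191, 0.621, 0.213] pointing down, gripper open.
Joint ranges: [-2.86, 2.86], [-0.3, 2.09], [-1.38, 1.24], [0.06, 2.45], [-1.56, 4.7], [0.09, 2.05], [-2.69, 2.69]. Speed limits (rad/s): [2.57, 2.57, 3.14, 3.14, 3.14, 3.14, 3.14].

## Interface

Orientations are given as a rotation vector (axis times angle).
In Python, from bench import ctrl gives the robot as it stands.
- The arm moves only by the tool step_arm, never from a script. Its argument "commands" is a list of rows, each an object with "travel": the shift along the tool's x, y, z in m, a list of three; "turn": the turn, a rotation vector about the tool's x, y, z in degrees, a list of three. A call has 1 to 5 rows; each row is the pose to reach, as a shift and turn from the pose commanded when the call began, along the tool's axes at that moment; what a row does not reach only later rows make up. A row lasts 1/10 s, in which the tool goes at most 50 mm and 8.59 degrees, less where a joint would pass 70% of its speed; a pose out of reach is approached as far as the arm can. A call with a gripper value outside its range is refused whole. "gripper" is the opening, from 0 (shut) to 1 (fully open), set as the call begins (left out, the last holds). The fingers move at their own pace and stop on an object; "force" is the grip in N (left out, the last holds). Time passes only in rows, so rows that repeat a pose let the fingers close. It gives the time, the measured TCP pose, the force, the opening and the grip force at its end, in the units of the state.
- ctrl.get_state(): the state, without advancing time (a new reading comes with each control period).
- ctrl.get_image(name): name is "scene" or "top" or "wrist"; returns the picture (480x640x3 uint8, red, green, blue); there is no depth.
- ctrl.camera_model(name): a dict with "fx", "fy", "cx", "cy" (pixels), "R" (3x3) and "t" (3): a world point X has camera coordinates R X + t; the wrist camera has in their place "T_tool_cam" (4x4, takes a point from camera to tool coordinates, whose origin is the TCP and whose axes are the flange's). Camera axes: x right, y down, z forward; pixel columns grow to the right and rows downward; lengths in m; the calibration is good to about 2 mm. A picture is of the moment at which its call begins: read the wrist's pose just before it. camera_model takes no time and is no camera call.
- ctrl.close_job(): hands the job in; it is judged then, once.
The state is a dict: "time": time; "joint_positions": joint angles; "qd": joint speeds; "joint_torque": joint torques, N m; "position": TCP position; "tool_rot": TCP orientation; "ft_force": force on the tool from outside, world axes, zero at the start; "torque": the same for the moment, N m; "grip_width": opening from 0.0 (shut) to 1.0 (fully open); "grip_force": force on a finger pad.
Only numpy, scipy, OpenCV 4.12 (cv2) and the standard library are available. Lean on these libraries where they do the work, as an engineer would, in place of code of your own. Each camera call takes 0.05 s, during which the arm holds its last target. There are 200 camera calls.

## Task

Push the square tin along its lane, past the spring stops, all the way onto the steel weighing bay: hold the spring bar down with a fingertip while the tin slides over the stops, then let go so that the stops spring fully up behind the tin. Only press and push: do not lift or tip the tin, and leave the other things on the counter where they are.

Things in the scene. Friction and masses are not known exactly. Their poses are not given: they have to be found in the camera images.
- lane: Loading lane of a counter-top scale, fixed; wooden base 370 mm long. Origin: on the counter (z = 0), on the lane's centre line, at the spring stops. Its y axis points along the lane, from the loading end (y = -190 mm) to the weighing bay (y > 0); x is across it, z up; yaw varies by up to 0.45 rad. Two runners (|x| 26 to 42 mm, top z = 32 mm) carry the tin; the channel between them is 52 mm wide.
- bay_end (a point): Foot of the bay's end wall, on the lane's centre line at runner height: lane y = 96 mm, z = 32 mm. The wall rises to z = 48 mm; beyond it stands the white scale housing with a display (to y = 163 mm, top z = 50 mm). The bay, with steel runners and plate, reaches from the stops to this wall. Side rails (inner faces |x| = 42 mm, outer 51 mm, top z = 43 mm) guide the tin along the whole lane.
- tin: Square low closed metal tin, 80 x 80 x 36 mm, 0.25 to 0.5 kg, loose on the runners with 2 mm play to each rail. Origin: centre of its underside; z up, axes parallel to the lane's. At the start it lies on the loading side of the stops, its centre at lane y from -85 to -49 mm. Pushed fully home against the end wall its centre is at lane y = +56 mm.
- stop_bar (a joint): How far the spring bar is pressed down, in m: 0 = up, 0.014 = fully down. Dark steel bar, 46 mm wide, in the channel of the lane from lane y = -185 to +30 mm. Pressed anywhere it moves straight down as a whole, and springs up when let go (about 3 N to start, 8 N fully down). A fingertip held down on it can slide along it behind the tin, also between the stops. It carries the stops.
- bar_top (a point): Point on the top face of the spring bar, on the lane's centre line, at lane y = -150 mm, 35 mm from the bar's loading end; it moves with the bar. Bar up: 30 mm above the counter (2 mm below the runners' top); fully down: 16 mm above the counter.
- stops (a point): Midpoint between the bar's two square stops (each 10 x 10 mm, centred at lane x = +33 and -33 mm, y = 0, 56 mm clear between them), at the height of their tops; moves with the bar. Bar up: 40 mm above the counter, 8 mm above the runners, so that they block the tin. They clear the tin once the bar is down more than 8 mm (better 10 mm or more).
- vial_a: Bystander: small amber jar with black cap, 24 mm in diameter, 42 mm tall, on the ledge of the lane (base board at lane x from -105 to -51 mm, 6 mm high). Origin: centre of its underside.
- vial_b: Bystander: the same as vial_a, further along the ledge.
- dropper: Bystander: amber bottle with white cap, 32 mm in diameter, 85 mm tall, standing on the counter beyond the lane. Origin: centre of its underside.
- spoon: Bystander: wooden spoon 160 mm long lying on the counter just beyond the lane, along it. Origin: centre of its underside; x along it.
- tumbler: Bystander: grey tumbler, 72 mm in diameter, 190 mm tall, on the left of the counter. Origin: centre of its underside.
- bowl: Bystander: white bowl, 110 mm in diameter, 50 mm tall, on the right of the counter. Origin: centre of its underside.
- jar: Bystander: white jar with green cap, 72 mm in diameter, 85 mm tall, on the left of the counter. Origin: centre of its underside.
Not all that is in view belongs to the job. Leave any green or pink look-alike of the tin alone.

How it is judged:
On the way, in this order (a step that is already met when the one before it is completed fails the run):
1. the fingers hold the spring bar down, the tin still before the stops (value of joint stop_bar above 0.008 m and contact force between the fingers and stop_bar above 1 N and y of tin in the frame of lane below -0.03 m), for 0.1 s.
2. the tin is over the stops while the fingers hold the bar down (value of joint stop_bar above 0.0075 m and contact force between the fingers and stop_bar above 0.5 N and y of tin in the frame of lane between -0.01 and 0.045 m), for 0.1 s.
At the end, for the whole second after the job is handed in: The tin lies flat (within 0.05 rad) and at rest on the runners in the weighing bay, its centre 45 to 60 mm past the stops (lane y), and the spring bar is up again (pressed less than 2 mm), its stops standing behind the tin (y of tin in the frame of lane between 0.045 and 0.06 m and z of tin in the frame of lane between 0.029 and 0.035 m and angle between tin's own z axis and vertical below 0.05 rad and value of joint stop_bar below 0.002 m and linear speed of tin below 0.01 m/s); the robot touches nothing.
It fails at once if the tin is lifted more than 8 mm off the runners or tipped more than 0.2 rad (z of tin in the frame of lane above 0.04 m or angle between tin's own z axis and vertical above 0.2 rad).
It fails at once if another thing on the counter is moved more than 30 mm or knocked over (distance of any of vial_a, vial_b, dropper, spoon, tumbler, bowl, jar from where it was at the start of the episode above 0.03 m or angle between any of vial_a, vial_b, dropper, spoon, tumbler, bowl, jar's own z axis and vertical above 0.5 rad).
It also fails if it takes over 38 s, if anything falls off the work surface, if the arm or the gripper's body presses on something with over 40 N, if the wrist force passes 120 N, or if a joint passes its speed limit or range.

## Working session

There is one attempt and no reset: what is moved stays moved. The work goes in short steps, Python scripts to look and compute and a tool call to move; the robot and the scene stay as the last step left them, time stands still between calls to the robot, and variables do not carry over. Pictures are saved under pics/ and viewed, at most 10 in all, crops included, and the job is handed in when it is done.

Besides the shell and the picture viewer there is one more tool, called after "Call:" as a command line: name --argument value ..., lists and objects as JSON in quotes. step_arm: Moves the arm, as the interface text tells. Its arguments: {"type":"object","properties":{"commands":{"type":"array"},"gripper":{"type":"number"},"force":{"type":"number"}},"required":["commands"]}

```bash
ls; mkdir -p pics; python3 - <<'E'
from bench import ctrl
import cv2,numpy as np
s=ctrl.get_state();print(s)
for n in("top","scene"):
    cv2.imwrite(f"pics/{n}0.png",ctrl.get_image(n)[:,:,::-1]);print({k:np.round(v,4).tolist() for k,v in ctrl.camera_model(n).items()})
print(np.round(ctrl.camera_model("wrist")["T_tool_cam"],3))
E
```

```text
pics
{'time': 0.0, 'joint_positions': array([-1.25890912,  0.32182158, -0.07012079,  1.45163955,  0.02256584,
        1.37080365, -0.0569013 ]), 'qd': array([ 0.00132275,  0.00101071, -0.00216448, -0.00068978, -0.00081273,
        0.00026319,  0.00057678]), 'joint_torque': array([-6.85493262e-06, -4.91280770e+01, -4.04038802e-01, -3.12529707e+01,
       -6.40626275e-02,  4.36822919e-02,  1.70155240e-04]), 'position': array([0.19056413, 0.62085266, 0.21198052]), 'tool_rot': array([-4.65915809e-01, -3.10661984e+00,  2.93920754e-03]), 'ft_force': array([-0.16418545,  0.36082461,  0.65464121]), 'torque': array([ 0.00901633, -0.00270537,  0.01932968]), 'grip_force': 0.0, 'grip_width': 0.9972456478978797}
{'fx': 501.9143, 'fy': 501.9143, 'cx': 320.2867, 'cy': 229.6929, 'R': [[0.0098, -0.9998, -0.0179], [-0.9866, -0.0068, -0.1632], [0.163, 0.0192, -0.9864]], 't': [0.0066, 0.5666, 1.1494]}
{'fx': 457.4535, 'fy': 457.4535, 'cx': 316.2168, 'cy': 243.1515, 'R': [[0.5553, 0.8316, -0.0047], [0.6463, -0.4351, -0.6269], [-0.5234, 0.3451, -0.7791]], 't': [-0.3121, -0.3495, 1.3286]}
[[ 0.001 -0.958 -0.287  0.078]
 [ 1.     0.001  0.002 -0.002]
 [-0.001 -0.287  0.958 -0.172]
 [ 0.     0.     0.     1.   ]]
```

View pics/top0.png

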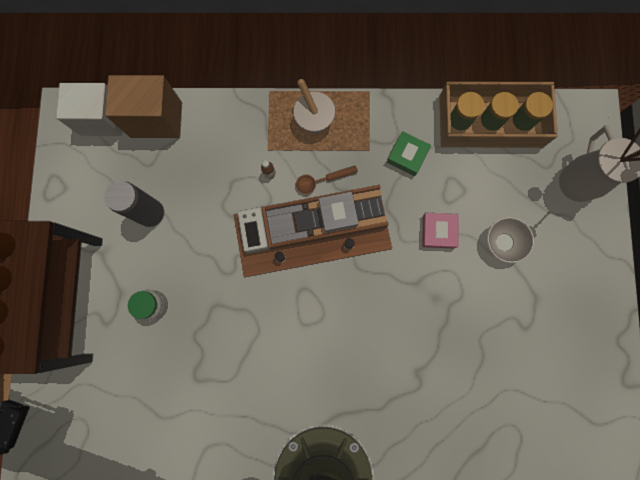

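View pics/scene0.png

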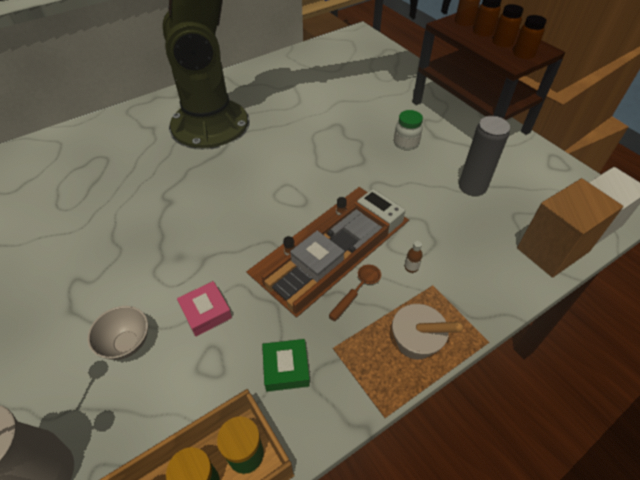

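The top view shows the lane around (315,225), with its loading end on the right at (385,205) and the housing on the left at (250,230). The grey tin on the runners is at (338,211). The pink tin at (441,230) and the green one at (409,153) are look-alikes off the lane. Next I'll enlarge the lane and measure it.

```bash
cat > h.py <<'E'
from bench import ctrl
import cv2,numpy as np
from scipy.spatial.transform import Rotation as Ro
def cam(n,s=None):
    m=ctrl.camera_model(n);K=np.array([[m["fx"],0,m["cx"]],[0,m["fy"],m["cy"]],[0,0,1]])
    if n!="wrist": return K,np.array(m["R"]),np.array(m["t"])
    T=np.eye(4);T[:3,:3]=Ro.from_rotvec(s["tool_rot"]).as_matrix();T[:3,3]=s["position"]
    W=np.linalg.inv(T@np.array(m["T_tool_cam"]));return K,W[:3,:3],W[:3,3]
def cast(c,px,z):
    K,R,t=c;px=np.atleast_2d(np.array(px,float));o=-R.T@t
    d=(np.c_[px,np.ones(len(px))]@np.linalg.inv(K).T)@R
    return o+d*((z-o[2])/d[:,2])[:,None]
def proj(c,X):
    K,R,t=c;p=(np.atleast_2d(X)@R.T+t)@K.T;return p[:,:2]/p[:,2:]
E
python3 - <<'E'
from h import *
im=cv2.imread("pics/top0.png")
cv2.imwrite("pics/crop0.png",cv2.resize(im[175:285,225:400],None,fx=4.5,fy=4.5,interpolation=cv2.INTER_CUBIC))
c=cam("top")
for n,p,z in [("base nearL",(243,276),0),("base nearR",(391,249),0),("tin",(338,211),.068),("dropper",(267,176),0),("spoon",(306,184),0),("pink",(441,230),.03)]: print(n,cast(c,p,z).round(3))
E
```

```text
base nearL [[0.458 0.2   0.   ]]
base nearR [[ 0.527 -0.162  0.   ]]
tin [[ 0.608 -0.03   0.068]]
dropper [[0.711 0.148 0.   ]]
spoon [[0.691 0.049 0.   ]]
pink [[ 0.571 -0.279  0.03 ]]
```

View pics/crop0.png

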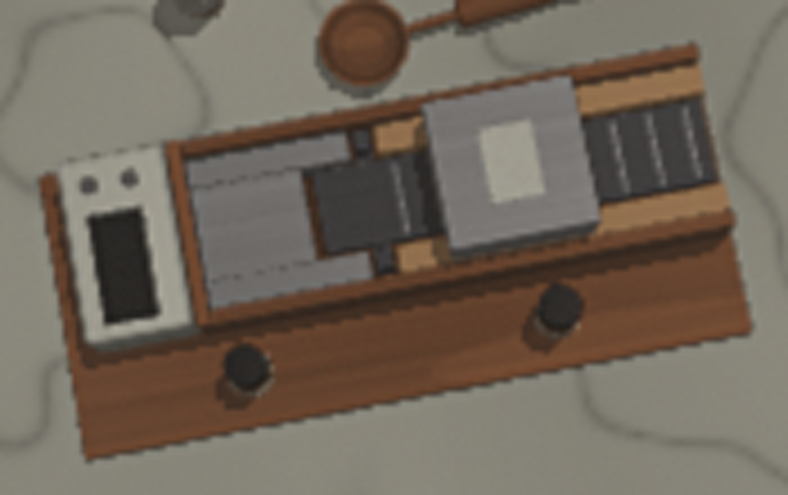

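The crop shows the grey tin with corners at (422,103), (570,76), (598,222) and (452,250). The stops are at (361,141) and (384,260), and the bar with its ridges runs to the right. The grey tin is the only one on the runners and in front of the stops, so it is the target.

```bash
python3 - <<'E'
from h import *
c=cam("top")
f=lambda p,z: cast(c,np.array(p)/4.5+[225,175]-.5+.5/4.5,z)
st=f([(361,141),(384,260)],.040);tin=f([(422,103),(570,76),(598,222),(452,250)],.068)
wall=f([(170,145),(200,325)],.045); barend=f([(696,99),(716,183)],.030)
print(st,np.linalg.norm(st[0]-st[1]));print(tin.round(4),[np.linalg.norm(tin[i]-tin[i-1]).round(3) for i in range(4)])
L=f([(86,460),(750,332)],0.006);d=L[0]-L[1];yaw=np.arctan2(-d[0],d[1]);print("yaw",yaw,np.linalg.norm(d))
e=(tin[0]+tin[3]-tin[1]-tin[2]);print("tinyaw",np.arctan2(-e[0],e[1]))
o=st.mean(0);R=Ro.from_euler("z",yaw).as_matrix()
for n,v in [("st",st),("tin",tin),("tinc",tin.mean(0)[None]),("wall",wall),("barend",barend),("L",L)]: print(n,((v-o)@R).round(4)[:,:2].tolist())
print("o",o)
s=ctrl.get_state();print(Ro.from_rotvec(s["tool_rot"]).as_matrix().round(3), s["position"])
E
```

```text
[[0.62554856 0.04937139 0.04      ]
 [0.5609227  0.0361603  0.04      ]] 0.06596237263159495
[[ 6.401e-01  1.620e-02  6.800e-02]
 [ 6.551e-01 -6.160e-02  6.800e-02]
 [ 5.772e-01 -7.610e-02  6.800e-02]
 [ 5.620e-01 -3.000e-04  6.800e-02]] [np.float64(0.08), np.float64(0.079), np.float64(0.079), np.float64(0.077)]
yaw 0.19904003266561338 0.36642661226475537
tinyaw 0.1946744602743714
st [[0.033, 0.0001], [-0.033, -0.0001]]
tin [[0.0407, -0.0354], [0.0401, -0.1145], [-0.0392, -0.1134], [-0.0392, -0.036]]
tinc [[0.0006, -0.0748]]
wall [[0.0494, 0.1009], [-0.0494, 0.1018]]
barend [[0.0232, -0.1823], [-0.0242, -0.1833]]
L [[-0.1043, 0.1787], [-0.1043, -0.1877]]
o [0.59323563 0.04276584 0.04      ]
[[-0.956  0.293 -0.   ]
 [ 0.293  0.956 -0.002]
 [-0.    -0.002 -1.   ]] [0.19062724 0.62087398 0.21206675]
```

Cross-checks:
- The stops measure 66 mm apart, the tin 80 mm, and the bar's loading end is at y = -183 mm.
- The lane origin is (0.593, 0.043), with yaw about 0.197.
- The tin is at lane y = -75 mm.

I'll plan with tool y along lane x and tool x along lane y.

```bash
cat >> h.py <<'E'
O=np.array([.5932,.0428,0]);YAW=.197;RL=Ro.from_euler("z",YAW).as_matrix()
RT=RL@np.array([[0,1,0],[1,0,0],[0,0,-1.]])
def delta(lane):
    s=ctrl.get_state();R=Ro.from_rotvec(s["tool_rot"]).as_matrix();p=s["position"]
    print("t",round(s["time"],2),"lane pos",((p-O)@RL).round(4),"F",(s["ft_force"]@RL).round(2))
    if lane is not None: print("travel",(R.T@(O+RL@np.array(lane)-p)).round(4),"turn",np.degrees(Ro.from_matrix(R.T@RT).as_rotvec()).round(2))
E
python3 -c "from h import *;delta([0,-.150,.25]);print(ctrl.get_state()['joint_positions'])"
```

```text
t 0.1 lane pos [-0.2816  0.6457  0.2121] F [ 0.6   0.19 -0.47]
travel [-0.6257 -0.5666 -0.0369] turn [-9.000e-02  6.000e-02  6.165e+01]
[-1.25888924  0.32174188 -0.07007461  1.45157017  0.02260139  1.37080067
 -0.05688512]
```

Call:
step_arm --commands '[{"travel": [-0.03,-0.027,-0.02],"turn": [0,0,7]},{"travel": [-0.06,-0.054,-0.037],"turn": [0,0,14]},{"travel": [-0.09,-0.082,-0.037],"turn": [0,0,21]},{"travel": [-0.12,-0.11,-0.037],"turn": [0,0,28]},{"travel": [-0.15,-0.137,-0.037],"turn": [0,0,35]}]' --gripper 0

```text
time: 0.6
position: [0.2945, 0.4446, 0.2498]
tool_rot: [-1.386, -2.819, 0.0]
ft_force: [1.1, -0.4, -0.2]
grip_width: 0.632
grip_force: 0.0
```

```bash
python3 -c "from h import *;delta([0,-.150,.25])"
```

```text
t 0.6 lane pos [-0.2143  0.4525  0.2498] F [ 1.02 -0.64 -0.22]
travel [-6.35e-01 -7.56e-02 -1.00e-04] turn [-1.000e-02  1.000e-02  2.636e+01]
```

Call:
step_arm --commands '[{"travel": [-0.045,-0.005,0],"turn": [0,0,6]},{"travel": [-0.09,-0.01,0],"turn": [0,0,12]},{"travel": [-0.135,-0.016,0],"turn": [0,0,18]},{"travel": [-0.18,-0.021,0],"turn": [0,0,23]},{"travel": [-0.225,-0.027,0],"turn": [0,0,26.4]}]'

```text
time: 1.1
position: [0.4115, 0.2505, 0.2498]
tool_rot: [-1.99, -2.43, 0.0]
ft_force: [0.4, 0.5, 0.1]
grip_width: 0.173
grip_force: 0.0
```

```bash
python3 -c "from h import *;delta([0,-.150,.25])"
```

```text
t 1.1 lane pos [-0.1376  0.2392  0.2498] F [0.48 0.37 0.07]
travel [-3.894e-01  1.370e-01 -2.000e-04] turn [-0.01 -0.01  0.08]
```

Call:
step_arm --commands '[{"travel": [-0.045,0.016,0],"turn": [0,0,0]},{"travel": [-0.09,0.032,0],"turn": [0,0,0]},{"travel": [-0.135,0.048,0],"turn": [0,0,0]},{"travel": [-0.18,0.064,0],"turn": [0,0,0]},{"travel": [-0.225,0.08,0],"turn": [0,0,0]}]'

```text
time: 1.6
position: [0.5348, 0.0462, 0.2499]
tool_rot: [-1.986, -2.434, -0.001]
ft_force: [0.7, 1.4, 0.1]
grip_width: 0.003
grip_force: 0.0
```

Call:
step_arm --commands '[{"travel": [-0.045,0.015,0],"turn": [0,0,0]},{"travel": [-0.09,0.03,0],"turn": [0,0,0]},{"travel": [-0.13,0.045,0],"turn": [0,0,0]},{"travel": [-0.164,0.057,0],"turn": [0,0,0]},{"travel": [-0.164,0.057,0],"turn": [0,0,0]}]'

```text
time: 2.1
position: [0.6233, -0.1079, 0.249]
tool_rot: [1.995, 2.424, -0.007]
ft_force: [-0.5, -0.1, 0.9]
grip_width: 0.007
grip_force: 0.0
```

```bash
python3 - <<'E'
from h import *
delta([0,-.150,.08])
s=ctrl.get_state();im=ctrl.get_image("wrist")[:,:,::-1].copy();c=cam("wrist",s)
cv2.imwrite("pics/wraw.png",im)
for x,y,z in [(0,-.15,.03),(33,0,40),(-33,0,40),(40,-115,68),(-40,-115,68),(40,-35,68),(-40,-35,68),(23,-185,30),(-23,-185,30),(0,-150,30)]:
    p=proj(c,O+RL@(np.array([x,y,z])/1000))[0]; print((x,y),p.round()); cv2.circle(im,tuple(int(v) for v in p.round()),4,(0,0,255),1)
cv2.imwrite("pics/w1.png",im)
E
```

```text
t 2.1 lane pos [ 0.     -0.1537  0.249 ] F [-0.52  0.02  0.85]
travel [0.0045 0.0003 0.169 ] turn [-0.12  0.26 -0.21]
(0, -0.15) [323.  41.]
(33, 0) [360.  31.]
(-33, 0) [286.  31.]
(40, -115) [368. 166.]
(-40, -115) [279. 166.]
(40, -35) [370.  70.]
(-40, -35) [276.  70.]
(23, -185) [345. 229.]
(-23, -185) [302. 229.]
(0, -150) [323. 196.]
```

View pics/w1.png

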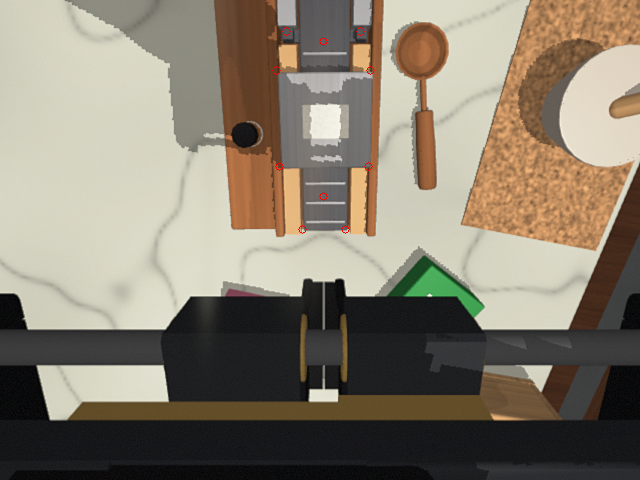

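The wrist view confirms the lane frame. The projected tin corners at (279,166) and (368,166) and the bar end at (302..345,229) fall within about 2 px. The closed fingertips are in line with the bar. Descending.

Call:
step_arm --commands '[{"travel": [0.002,0.001,0.04],"turn": [0,0,0]},{"travel": [0.003,0.001,0.08],"turn": [0,0,0]},{"travel": [0.003,0.001,0.12],"turn": [0,0,0]},{"travel": [0.003,0.001,0.16],"turn": [0,0,0]},{"travel": [0.003,0.001,0.18],"turn": [0,0,0]}]'

```text
time: 2.65
position: [0.6205, -0.0953, 0.066]
tool_rot: [-1.98, -2.431, 0.003]
ft_force: [0.1, -0.2, -0.1]
grip_width: 0.01
grip_force: 0.0
```

```bash
python3 -c "from h import *;delta([0.001,-.150,.032])"
```

```text
t 2.65 lane pos [-0.0002 -0.1408  0.066 ] F [ 0.07 -0.23 -0.13]
travel [-0.0093  0.0013  0.034 ] turn [-0.3  -0.17  0.39]
```

Call:
step_arm --commands '[{"travel": [-0.008,0.001,0.008],"turn": [0,0,0]},{"travel": [-0.008,0.001,0.016],"turn": [0,0,0]},{"travel": [-0.008,0.001,0.023],"turn": [0,0,0]},{"travel": [-0.008,0.001,0.029],"turn": [0,0,0]},{"travel": [-0.008,0.001,0.034],"turn": [0,0,0]}]'

```text
time: 3.15
position: [0.6265, -0.1056, 0.0364]
tool_rot: [1.986, 2.433, 0.002]
ft_force: [0.5, -0.5, 0.1]
grip_width: 0.006
grip_force: 0.0
```

Call:
step_arm --commands '[{"travel": [0,0,0],"turn": [0,0,0]},{"travel": [0,0,0],"turn": [0,0,0]}]'

```text
time: 3.35
position: [0.6262, -0.1058, 0.0364]
tool_rot: [1.987, 2.433, 0.001]
ft_force: [0.2, 0.1, -0.2]
grip_width: 0.003
grip_force: 0.0
```

```bash
python3 -c "from h import *;delta([0.001,-.150,.031])"
```

```text
t 3.35 lane pos [ 0.0033 -0.1522  0.0364] F [ 0.2   0.1  -0.16]
travel [ 0.0022 -0.0023  0.0054] turn [0.03 0.   0.25]
```

```bash
python3 - <<'E'
from h import *
a=ctrl.get_image("wrist")[150:390,170:490,::-1];b=ctrl.get_image("scene")[175:325,235:435,::-1]
im=np.vstack([cv2.resize(a,(400,300)),cv2.resize(b,(400,300),interpolation=cv2.INTER_CUBIC)])
cv2.imwrite("pics/p2.png",im)
E
```

```text
(no output)
```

View pics/p2.png

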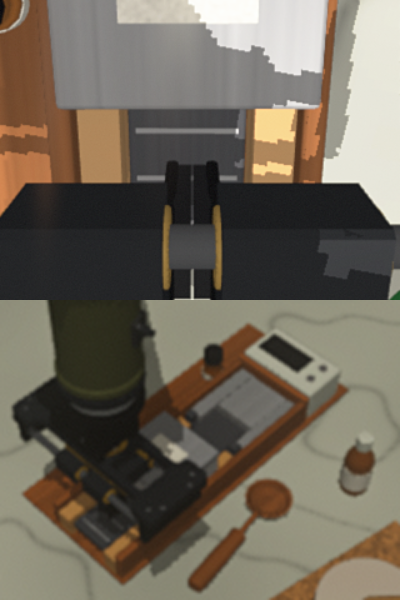

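The fingers stand centred on the bar behind the tin at about (192,170) in the wrist crop. There's no clear force yet, so I'll press further in small steps.

Call:
step_arm --commands '[{"travel": [0.001,-0.002,0.001],"turn": [0,0,0]},{"travel": [0.001,-0.002,0.002],"turn": [0,0,0]},{"travel": [0.001,-0.002,0.003],"turn": [0,0,0]},{"travel": [0.001,-0.002,0.003],"turn": [0,0,0]}]'

```text
time: 3.85
position: [0.6237, -0.1052, 0.0329]
tool_rot: [-1.987, -2.433, -0.0]
ft_force: [0.4, -0.6, 0.9]
grip_width: 0.003
grip_force: 0.0
```

Call:
step_arm --commands '[{"travel": [0,0,0.001],"turn": [0,0,0]},{"travel": [0,0,0.002],"turn": [0,0,0]},{"travel": [0,0,0.003],"turn": [0,0,0]},{"travel": [0,0,0.003],"turn": [0,0,0]}]'

```text
time: 4.25
position: [0.6237, -0.1053, 0.0299]
tool_rot: [-1.987, -2.433, 0.0]
ft_force: [-0.3, 0.2, 0.8]
grip_width: 0.008
grip_force: 0.0
```

```bash
python3 -c "from h import *;delta([0.001,-.150,.031])"
```

```text
t 4.25 lane pos [ 0.0009 -0.1512  0.0299] F [-0.26  0.22  0.81]
travel [ 0.0012  0.0001 -0.0011] turn [-0.01 -0.01  0.25]
```

```bash
python3 - <<'E'
from h import *
m=ctrl.camera_model("wrist");T=np.linalg.inv(np.array(m["T_tool_cam"]));K=cam("wrist",ctrl.get_state())[0]
for x in(.0095,-.0095):
  for z in (-.01,0,.014): print(x,z,proj((K,T[:3,:3],T[:3,3]),[[x,.015,z]]).round())
s=ctrl.get_state();im=ctrl.get_image("wrist")[:,:,::-1]
c=cam("wrist",s)
for z in(16,30):print("bar edges",z,proj(c,O+RL@(np.array([[-23,-130,z],[23,-130,z]])/1000).T.T@np.eye(3) if 0 else O+(np.array([[-23,-130,z],[23,-130,z]])/1000)@RL.T).round(1))
print("stops up/dn",proj(c,O+(np.array([[-33,0,40],[33,0,40],[-33,0,26],[33,0,26]])/1000)@RL.T).round(1))
cv2.imwrite("pics/w3.png",cv2.resize(im[0:380,160:480],(640,760))[160:])
E
```

```text
0.0095 -0.01 [[356. 278.]]
0.0095 0 [[355. 270.]]
0.0095 0.014 [[352. 260.]]
-0.0095 -0.01 [[355. 316.]]
-0.0095 0 [[354. 306.]]
-0.0095 0.014 [[352. 294.]]
bar edges 16 [[275.8 238.3]
 [367.2 238.8]]
bar edges 30 [[272.3 246.9]
 [370.5 247.4]]
stops up/dn [[ 227.8 -100.4]
 [ 417.7  -99.1]
 [ 236.5  -80.1]
 [ 409.1  -79. ]]
```

View pics/w3.png

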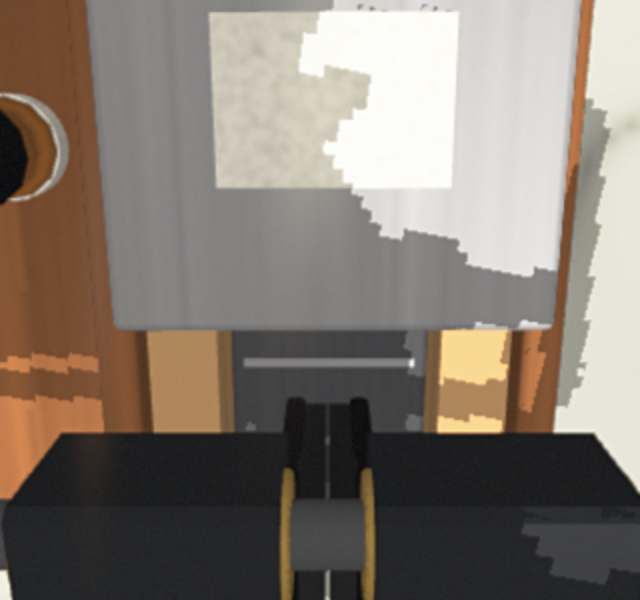

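```bash
python3 - <<'E'
from h import *
c=cam("top");px=np.array([(620,158),(657,150),(692,143)])/4.5+[225,175]-.4
print(((cast(c,px,.0305)-O)@RL).round(4))
g0=cv2.imread("pics/wraw.png",0);print("w1 rows",[(r,int(g0[r,310:338].mean())) for r in range(170,232)if g0[r,310:338].mean()>100])
s=ctrl.get_state();im=ctrl.get_image("wrist");c=cam("wrist",s)
g=im.mean(2);print("now",[(r,int(g[r,285:300].mean())) for r in range(244,275)])
print("cols at 261",[int(v) for v in g[261,270:380]])
for y in(-.135,-.13,-.125,-.12):
  for z in(.016,.023,.03): print(y,z,proj(c,O+np.array([[-.02,y,z],[.02,y,z]])@RL.T).round(1).tolist())
print(s["joint_torque"].round(2),s["ft_force"])
E
```

```text
[[-6.000e-04 -1.354e-01  3.050e-02]
 [-1.000e-04 -1.558e-01  3.050e-02]
 [ 1.000e-04 -1.751e-01  3.050e-02]]
w1 rows [(170, 103), (171, 103), (172, 103), (173, 103), (174, 103), (175, 103), (176, 102), (177, 102), (178, 102), (179, 102), (181, 100), (182, 153), (183, 192), (184, 151), (185, 108), (187, 101), (188, 102), (189, 101), (190, 102), (191, 102), (192, 101), (193, 101), (194, 102), (195, 101), (196, 102), (197, 101), (198, 101), (199, 100), (201, 116), (202, 187), (203, 184), (204, 125), (207, 101), (208, 101), (209, 101), (210, 101), (211, 101), (212, 101), (213, 101), (214, 101), (215, 101), (216, 101), (217, 101), (220, 119), (221, 189), (222, 173), (223, 118), (225, 100), (226, 101), (227, 100), (230, 128), (231, 185)]
now [(244, 110), (245, 82), (246, 69), (247, 69), (248, 70), (249, 70), (250, 69), (251, 70), (252, 69), (253, 69), (254, 69), (255, 69), (256, 68), (257, 66), (258, 75), (259, 121), (260, 131), (261, 130), (262, 130), (263, 89), (264, 66), (265, 66), (266, 67), (267, 68), (268, 68), (269, 68), (270, 67), (271, 67), (272, 67), (273, 67), (274, 67)]
cols at
[... 494 characters left out ...]
01, 91, 84, 89, 92, 91, 87, 86, 88, 120]
-0.135 0.016 [[282.0, 247.8], [360.8, 248.2]]
-0.135 0.023 [[280.5, 252.2], [362.2, 252.6]]
-0.135 0.03 [[278.9, 257.0], [363.6, 257.4]]
-0.13 0.016 [[281.7, 238.3], [361.2, 238.7]]
-0.13 0.023 [[280.2, 242.5], [362.5, 242.9]]
-0.13 0.03 [[278.7, 246.9], [364.0, 247.3]]
-0.125 0.016 [[281.5, 228.7], [361.5, 229.1]]
-0.125 0.023 [[280.0, 232.6], [362.9, 233.0]]
-0.125 0.03 [[278.4, 236.7], [364.4, 237.1]]
-0.12 0.016 [[281.2, 219.0], [361.8, 219.4]]
-0.12 0.023 [[279.7, 222.5], [363.3, 222.9]]
-0.12 0.03 [[278.1, 226.3], [364.8, 226.7]]
[-0.000e+00 -4.665e+01  8.940e+00 -2.614e+01 -3.000e-02  7.000e-02
  0.000e+00] [-0.47486836  0.22431077 -0.04249462]
```

Call:
step_arm --commands '[{"travel": [0,0,0.001],"turn": [0,0,0]},{"travel": [0,0,0.002],"turn": [0,0,0]},{"travel": [0,0,0.003],"turn": [0,0,0]},{"travel": [0,0,0.004],"turn": [0,0,0]},{"travel": [0,0,0.004],"turn": [0,0,0]}]'

```text
time: 4.85
position: [0.6237, -0.1052, 0.0259]
tool_rot: [-1.987, -2.433, 0.0]
ft_force: [-0.0, -0.8, -0.5]
grip_width: 0.003
grip_force: 0.0
```

```bash
python3 - <<'E'
from h import *
delta([0.001,-.150,.031]);s=ctrl.get_state();im=ctrl.get_image("wrist");c=cam("wrist",s);g=im.mean(2)
print("rows",[(r,int(g[r,285:300].mean())) for r in range(235,275)if g[r,285:300].mean()>90])
for z in(.016,.023,.03): print(z,proj(c,O+np.array([[-.02,-.1354,z],[.02,-.1354,z]])@RL.T).round(1).tolist())
E
```

```text
t 4.85 lane pos [ 0.001  -0.1511  0.0259] F [-0.17 -0.74 -0.48]
travel [ 0.0011  0.0001 -0.0051] turn [-0.01 -0.01  0.25]
rows [(235, 129), (236, 130), (237, 129), (238, 129), (239, 129), (240, 129), (241, 129), (242, 129), (243, 129), (244, 130), (245, 127), (246, 121), (247, 115), (262, 115), (263, 129), (264, 131), (265, 130), (266, 98)]
0.016 [[281.2, 251.2], [361.6, 251.6]]
0.023 [[279.7, 255.8], [363.0, 256.2]]
0.03 [[278.1, 260.8], [364.5, 261.2]]
```

Call:
step_arm --commands '[{"travel": [-0.006,0,0],"turn": [0,0,0]},{"travel": [-0.012,0,0.001],"turn": [0,0,0]},{"travel": [-0.012,0,0.002],"turn": [0,0,0]},{"travel": [-0.012,0,0.003],"turn": [0,0,0]},{"travel": [-0.012,0,0.004],"turn": [0,0,0]}]'

```text
time: 5.4
position: [0.6262, -0.1169, 0.0219]
tool_rot: [-1.987, -2.433, -0.0]
ft_force: [0.0, -0.3, -0.0]
grip_width: 0.002
grip_force: 0.0
```

```bash
python3 - <<'E'
from h import *
delta(None)
m=ctrl.camera_model("wrist");T=np.linalg.inv(np.array(m["T_tool_cam"]));K=cam("wrist",ctrl.get_state())[0]
for p in [(.0375,.095,-.056),(.0375,-.095,-.056),(.0,.01,.014),(.0,-.01,.014),(.005,.01,.014)]: print(p,proj((K,T[:3,:3],T[:3,3]),[p]).round())
im=ctrl.get_image("wrist")[230:400,230:420,::-1];im=cv2.convertScaleAbs(im,alpha=1.6,beta=40)
cv2.imwrite("pics/w5.png",cv2.resize(im,None,fx=3.5,fy=3.5,interpolation=cv2.INTER_CUBIC))
E
```

```text
t 5.4 lane pos [ 0.0011 -0.1631  0.0219] F [-0.01 -0.27 -0.03]
(0.0375, 0.095, -0.056) [[622. 253.]]
(0.0375, -0.095, -0.056) [[ 24. 252.]]
(0.0, 0.01, 0.014) [[342. 278.]]
(0.0, -0.01, 0.014) [[304. 278.]]
(0.005, 0.01, 0.014) [[343. 269.]]
```

View pics/w5.png

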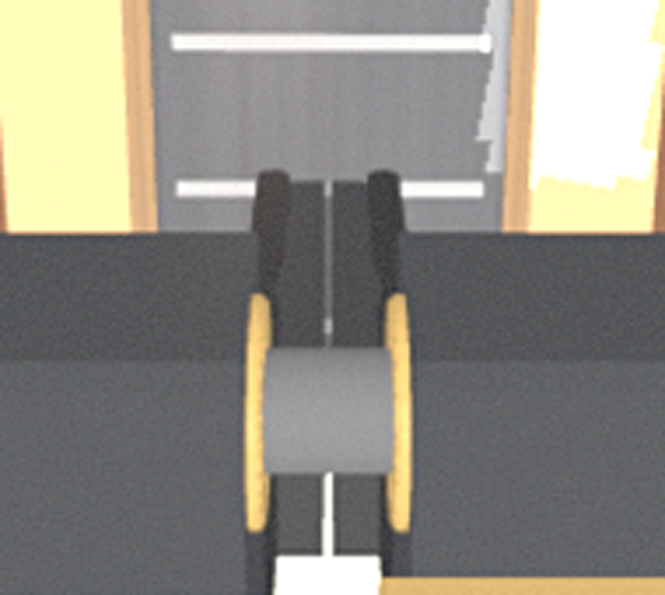

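The closed fingertips show at row 279 (columns 303–345), and the bar marks stay at bar-up height. So with the fingers shut the tips stand back from where they are when open. I'll raise the tool and see how tip reach varies with the opening.

Call:
step_arm --commands '[{"travel": [0,0,-0.03],"turn": [0,0,0]},{"travel": [0,0,-0.06],"turn": [0,0,0]},{"travel": [0,0,-0.06],"turn": [0,0,0]}]' --gripper 0.3

```text
time: 5.75
position: [0.6294, -0.1177, 0.0866]
tool_rot: [1.983, 2.429, 0.007]
ft_force: [0.6, -0.9, -0.2]
grip_width: 0.194
grip_force: 0.0
```

```bash
python3 - <<'E'
from h import *
delta(None);print(ctrl.get_state()["grip_width"])
cv2.imwrite("pics/g3.png",ctrl.get_image("wrist")[:,:,::-1])
E
```

```text
t 5.75 lane pos [ 0.0041 -0.1644  0.0866] F [ 0.4  -1.03 -0.25]
0.19438352039090384
```

Call:
step_arm --commands '[{"travel": [0,0,0],"turn": [0,0,0]},{"travel": [0,0,0],"turn": [0,0,0]},{"travel": [0,0,0],"turn": [0,0,0]},{"travel": [0,0,0],"turn": [0,0,0]},{"travel": [0,0,0],"turn": [0,0,0]}]' --gripper 1

```text
time: 6.3
position: [0.626, -0.117, 0.0816]
tool_rot: [-1.987, -2.433, 0.001]
ft_force: [0.7, 0.7, -0.1]
grip_width: 0.665
grip_force: 0.0
```

```bash
python3 - <<'E'
from h import *
s=ctrl.get_state();print(s["grip_width"],s["position"])
cv2.imwrite("pics/g10.png",ctrl.get_image("wrist")[:,:,::-1])
f=lambda n:cv2.convertScaleAbs(cv2.imread(n)[190:440],alpha=1.5,beta=30)
cv2.imwrite("pics/g.png",np.vstack([f("pics/g3.png"),f("pics/g10.png")]))
E
```

```text
0.6647705574745566 [ 0.6259961  -0.1170118   0.08159815]
```

View pics/g.png

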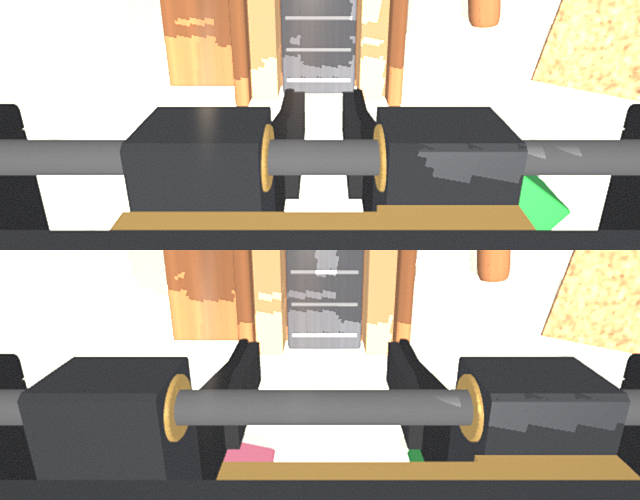

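Both frames show a parallel-slide gripper whose tips stay at the same row (about 280). The opening scale (2.2 px/mm) puts the tips about 11 mm behind the reported TCP. The jaw boxes sit about 77 mm behind it, so the whole gripper is offset by about 25 mm. Contact should then come at TCP z of about 0.019, and full press at about 0.005. The tip-to-body clearance doesn't change. I'll close and press under force control.

Call:
step_arm --commands '[{"travel": [0.004,0,0.02],"turn": [0,0,0]},{"travel": [0.008,0,0.035],"turn": [0,0,0]},{"travel": [0.008,0,0.035],"turn": [0,0,0]},{"travel": [0.008,0,0.035],"turn": [0,0,0]},{"travel": [0.008,0,0.035],"turn": [0,0,0]}]' --gripper 0

```text
time: 6.85
position: [0.6252, -0.1096, 0.0478]
tool_rot: [1.986, 2.432, 0.001]
ft_force: [-0.4, 0.9, 0.4]
grip_width: 0.437
grip_force: 0.0
```

Call:
step_arm --commands '[{"travel": [0,0,0.006],"turn": [0,0,0]},{"travel": [0,0,0.012],"turn": [0,0,0]},{"travel": [0,0,0.018],"turn": [0,0,0]},{"travel": [0,0,0.023],"turn": [0,0,0]},{"travel": [0,0,0.026],"turn": [0,0,0]}]'

```text
time: 7.35
position: [0.6244, -0.1091, 0.0204]
tool_rot: [-1.987, -2.433, 0.0]
ft_force: [0.2, 0.2, 3.7]
grip_width: 0.022
grip_force: 1.7
```

Call:
step_arm --commands '[{"travel": [0,0,0.001],"turn": [0,0,0]},{"travel": [0,0,0.002],"turn": [0,0,0]},{"travel": [0,0,0.003],"turn": [0,0,0]},{"travel": [0,0,0.003],"turn": [0,0,0]}]'

```text
time: 7.75
position: [0.6251, -0.1091, 0.0185]
tool_rot: [1.986, 2.433, 0.001]
ft_force: [-0.6, 0.3, 3.7]
grip_width: 0.004
grip_force: 1.9
```

Contact: 3.7 N at z = 0.0185, which matches the spring's 3 N preload. Pressing about 11 mm further.

Call:
step_arm --commands '[{"travel": [0,0,0.002],"turn": [0,0,0]},{"travel": [0,0,0.004],"turn": [0,0,0]},{"travel": [0,0,0.006],"turn": [0,0,0]},{"travel": [0,0,0.008],"turn": [0,0,0]},{"travel": [0,0,0.009],"turn": [0,0,0]}]'

```text
time: 8.25
position: [0.6252, -0.1091, 0.0095]
tool_rot: [1.986, 2.433, 0.001]
ft_force: [-1.0, 1.0, 7.4]
grip_width: 0.004
grip_force: 3.5
```

Call:
step_arm --commands '[{"travel": [0,0,0.001],"turn": [0,0,0]},{"travel": [0,0,0.002],"turn": [0,0,0]},{"travel": [0,0,0.002],"turn": [0,0,0]}]'

```text
time: 8.55
position: [0.6251, -0.1091, 0.0076]
tool_rot: [1.986, 2.433, 0.001]
ft_force: [-1.3, 0.9, 8.0]
grip_width: 0.005
grip_force: 3.8
```

```bash
python3 - <<'E'
from h import *
delta(None);s=ctrl.get_state();im=ctrl.get_image("wrist");c=cam("wrist",s);g=im.mean(2)
print("rows",[(r,int(g[r,285:300].mean())) for r in range(225,275)if g[r,285:300].mean()>90])
for z in(.016,.023,.03): print(z,proj(c,O+np.array([[-.02,-.1354,z],[.02,-.1354,z]])@RL.T).round(1).tolist())
E
```

```text
t 8.55 lane pos [ 0.0016 -0.1552  0.0076] F [-1.1   1.14  7.98]
rows [(225, 131), (226, 131), (227, 131), (228, 131), (229, 131), (230, 131), (231, 130), (232, 131), (233, 130), (234, 130), (235, 130), (236, 131), (237, 130), (238, 130), (239, 130), (240, 130), (241, 130), (242, 130), (243, 130), (244, 130), (245, 130), (246, 129), (247, 129), (248, 130), (249, 130), (250, 129), (251, 124), (252, 120), (253, 114), (257, 100), (258, 126), (259, 131), (260, 130), (261, 119)]
0.016 [[275.4, 255.5], [364.5, 255.9]]
0.023 [[273.5, 260.8], [366.1, 261.3]]
0.03 [[271.4, 266.6], [368.0, 267.1]]
```

The bar mark has dropped to the height for a fully pressed bar (z about 0.0165) at 8 N. Now I'll push along tool x.

Call:
step_arm --commands '[{"travel": [0.006,0,0],"turn": [0,0,0]},{"travel": [0.014,0,0],"turn": [0,0,0]},{"travel": [0.022,0,0],"turn": [0,0,0]},{"travel": [0.03,0,0],"turn": [0,0,0]},{"travel": [0.036,0,0],"turn": [0,0,0]}]'

```text
time: 9.1
position: [0.6192, -0.0777, 0.0085]
tool_rot: [1.985, 2.427, -0.001]
ft_force: [1.1, -6.2, 7.2]
grip_width: 0.002
grip_force: 4.2
```

```bash
python3 -c "from h import *;delta([.001,.0,.0075])"
```

```text
t 9.1 lane pos [ 0.0019 -0.1232  0.0085] F [-0.11 -6.32  7.16]
travel [ 0.1233 -0.0006  0.0003] turn [0.21 0.33 0.16]
```

Call:
step_arm --commands '[{"travel": [0.006,0,0],"turn": [0,0,0]},{"travel": [0.014,0,0],"turn": [0,0,0]},{"travel": [0.022,0,0],"turn": [0,0,0]},{"travel": [0.03,0,0],"turn": [0,0,0]},{"travel": [0.036,0,0],"turn": [0,0,0]}]'

```text
time: 9.6
position: [0.6122, -0.0428, 0.0085]
tool_rot: [1.985, 2.426, -0.001]
ft_force: [0.7, -6.2, 7.7]
grip_width: 0.006
grip_force: 4.4
```

```bash
python3 -c "from h import *;delta([.001,.0,.0075])"
```

```text
t 9.6 lane pos [ 0.0019 -0.0876  0.0085] F [-0.48 -6.24  7.65]
travel [ 0.0876 -0.0007  0.0005] turn [0.22 0.33 0.13]
```

Call:
step_arm --commands '[{"travel": [0.008,0,0.001],"turn": [0,0,0]},{"travel": [0.016,0,0.001],"turn": [0,0,0]},{"travel": [0.024,0,0.001],"turn": [0,0,0]},{"travel": [0.032,0,0.001],"turn": [0,0,0]},{"travel": [0.038,0,0.001],"turn": [0,0,0]}]'

```text
time: 10.1
position: [0.605, -0.0057, 0.0077]
tool_rot: [1.985, 2.426, -0.001]
ft_force: [1.1, -6.3, 7.1]
grip_width: 0.008
grip_force: 4.7
```

```bash
python3 -c "from h import *;delta([.001,.0065,.0075])"
```

```text
t 10.1 lane pos [ 0.0021 -0.0498  0.0077] F [-0.1  -6.37  7.08]
travel [ 0.0563 -0.001  -0.0001] turn [0.25 0.33 0.12]
```

Call:
step_arm --commands '[{"travel": [0.008,0,0],"turn": [0,0,0]},{"travel": [0.015,0,0],"turn": [0,0,0]},{"travel": [0.022,0,0],"turn": [0,0,0]},{"travel": [0.028,0,0],"turn": [0,0,0]},{"travel": [0.034,0,0],"turn": [0,0,0]}]'

```text
time: 10.6
position: [0.5984, 0.0273, 0.0077]
tool_rot: [1.986, 2.425, -0.0]
ft_force: [1.9, -7.1, 8.9]
grip_width: 0.003
grip_force: 4.8
```

```bash
python3 -c "from h import *;delta([.001,.0065,.0075])"
```

```text
t 10.6 lane pos [ 0.002  -0.0162  0.0077] F [ 0.52 -7.31  8.89]
travel [ 0.0227 -0.001   0.0001] turn [0.25 0.33 0.09]
```

Call:
step_arm --commands '[{"travel": [0.005,0,0],"turn": [0,0,0]},{"travel": [0.01,0,0],"turn": [0,0,0]},{"travel": [0.014,0,0],"turn": [0,0,0]},{"travel": [0.017,0,0],"turn": [0,0,0]},{"travel": [0.019,0,0],"turn": [0,0,0]}]'

```text
time: 11.1
position: [0.5946, 0.046, 0.0077]
tool_rot: [1.985, 2.426, -0.0]
ft_force: [1.4, -7.2, 8.0]
grip_width: 0.004
grip_force: 4.8
```

```bash
python3 -c "from h import *;delta([.001,.0065,.0075])"
```

```text
t 11.1 lane pos [0.002  0.0029 0.0077] F [-0.06 -7.38  8.  ]
travel [ 0.0036 -0.001   0.0001] turn [0.25 0.32 0.11]
```

Call:
step_arm --commands '[{"travel": [0.001,0,0],"turn": [0,0,0]},{"travel": [0.002,0,0],"turn": [0,0,0]},{"travel": [0.002,0,0],"turn": [0,0,0]}]'

```text
time: 11.4
position: [0.5943, 0.0478, 0.0077]
tool_rot: [1.986, 2.425, -0.0]
ft_force: [2.2, -6.3, 8.2]
grip_width: 0.004
grip_force: 5.1
```

Call:
step_arm --commands '[{"travel": [0.001,0,0],"turn": [0,0,0]},{"travel": [0.002,0,0],"turn": [0,0,0]},{"travel": [0.002,0,0],"turn": [0,0,0]}]'

```text
time: 11.7
position: [0.5943, 0.0478, 0.0078]
tool_rot: [1.986, 2.423, -0.002]
ft_force: [2.7, -10.1, 8.1]
grip_width: 0.006
grip_force: 8.3
```

```bash
python3 - <<'E'
from h import *
delta(None)
im=ctrl.get_image("top")[175:285,225:400,::-1]
cv2.imwrite("pics/top2.png",cv2.resize(im,None,fx=4.5,fy=4.5,interpolation=cv2.INTER_CUBIC))
E
```

```text
t 11.7 lane pos [0.0021 0.0047 0.0078] F [  0.66 -10.42   8.08]
```

The force rose to 10 N with no motion, so the tin is home against the wall. I'll back off slightly, then lift straight up.

Call:
step_arm --commands '[{"travel": [-0.003,0,0],"turn": [0,0,0]},{"travel": [-0.006,0,0],"turn": [0,0,0]},{"travel": [-0.008,0,0],"turn": [0,0,0]},{"travel": [-0.008,0,0],"turn": [0,0,0]}]'

```text
time: 12.15
position: [0.5943, 0.0477, 0.0071]
tool_rot: [1.986, 2.433, 0.005]
ft_force: [0.5, 2.3, 7.8]
grip_width: 0.004
grip_force: 3.9
```

Call:
step_arm --commands '[{"travel": [0,0,-0.006],"turn": [0,0,0]},{"travel": [0,0,-0.014],"turn": [0,0,0]},{"travel": [0,0,-0.022],"turn": [0,0,0]},{"travel": [0,0,-0.04],"turn": [0,0,0]},{"travel": [0,0,-0.07],"turn": [0,0,0]}]'

```text
time: 12.65
position: [0.59, 0.0456, 0.0741]
tool_rot: [-1.985, -2.43, 0.009]
ft_force: [0.1, -0.2, -0.9]
grip_width: 0.007
grip_force: 0.0
```

Call:
step_arm --commands '[{"travel": [-0.03,0,-0.03],"turn": [0,0,0]},{"travel": [-0.06,0,-0.06],"turn": [0,0,0]},{"travel": [-0.09,0,-0.09],"turn": [0,0,0]},{"travel": [-0.12,0,-0.12],"turn": [0,0,0]},{"travel": [-0.12,0,-0.12],"turn": [0,0,0]}]'

```text
time: 13.15
position: [0.6182, -0.0788, 0.2005]
tool_rot: [1.992, 2.419, 0.001]
ft_force: [1.2, -1.1, 1.1]
grip_width: 0.006
grip_force: 0.0
```

```bash
python3 - <<'E'
from h import *
delta(None)
s=ctrl.get_state();im=ctrl.get_image("wrist")[:,:,::-1].copy();c=cam("wrist",s)
for n,v in [("stops up",[(-33,0,40),(33,0,40)]),("tin rear@56",[(-40,16,68),(40,16,68)]),("front",[(-40,96,68),(40,96,68)])]:print(n,proj(c,O+(np.array(v)/1000)@RL.T).round(1).tolist())
cv2.imwrite("pics/w9.png",im)
E
```

```text
t 13.15 lane pos [ 0.0007 -0.1241  0.2005] F [ 0.94 -1.36  1.15]
stops up [[278.6, 59.3], [362.3, 59.1]]
tin rear@56 [[263.7, 28.7], [376.9, 28.4]]
front [[257.8, -109.2], [381.4, -109.3]]
```

View pics/w9.png

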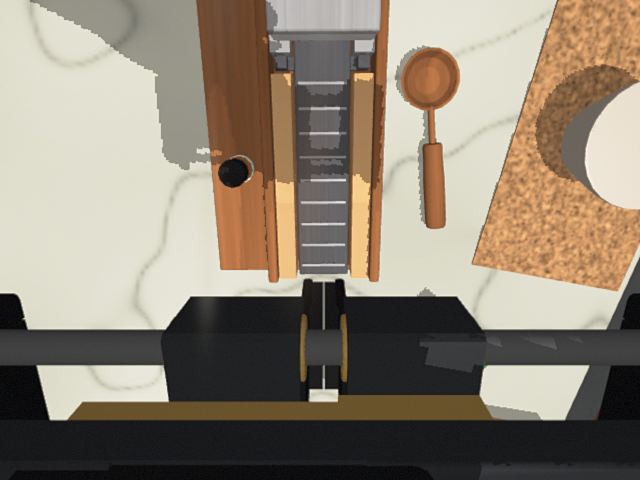

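The wrist view shows the tin's rear edge at row 33 (29 expected when fully home, with the usual +3 px bias). Both stops are visible behind it at (281,62) and (363,62), at bar-up spacing. The spoon and vial haven't moved, and the arm is clear. Handing in.

Call:
step_arm --commands '[{"travel": [0,0,0],"turn": [0,0,0]},{"travel": [0,0,0],"turn": [0,0,0]},{"travel": [0,0,0],"turn": [0,0,0]}]'

```text
time: 13.5
position: [0.616, -0.0693, 0.1945]
tool_rot: [-1.983, -2.434, 0.002]
ft_force: [-0.2, 0.6, -0.8]
grip_width: 0.004
grip_force: 0.0
```

```bash
python3 -c "
from bench import ctrl
print(ctrl.close_job())"
```

```text
the job is handed in; nothing more can be done
None
```

The job is handed in at about 13.5 s: the tin was pushed home against the bay's end wall with the bar held down, and the last picture shows the stops up behind it and the arm clear; no verdict came back.

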